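# Lock the transit case's twist latch

### The job

The sprung lid of the black transit case on the shop counter stands ajar. Put your closed fingertips in the slot of the big round latch on the lid, press the lid down as far as it goes, and while it is down turn the latch clockwise (seen from above) a quarter turn to its stop, so that the lid stays locked when you let go. Nothing needs gripping: do not lift the lid, and leave the bell, the camera and the casket where they stand.

Things in the scene. Friction and masses are not known exactly. Their poses are not given: they have to be found in the camera images.
- case: Black transit case with aluminium edges, fixed to the counter: 320 mm (x) by 380 mm (y), 130 mm high, walls 10 mm. Origin: centre of its underside, on the counter. Its -x side is the front, towards the robot. The grey lid, sunk between the walls, hinges along y at x = +147 mm, z = 130 mm. Latch axis: x = -79 mm, y = 0. Turned with the lid up, the latch blocks the lid from closing.
- lid (a joint): Lid angle (rad), grows as its front rises. 0: pressed to its stop, middle of the slot floor 128 mm above the counter, lid sloping 0.025 below level to the front. About 0.025: flush, where the locked latch holds it (slot floor 134 mm). About 0.13: ajar, held by its spring (slot floor 157 mm). Pressing it down at the latch takes 5 to 6 N; the latch can lock only while it is below 0.02.
- latch (a joint): Latch angle (rad), grows clockwise seen from above. 0: unlocked, slot along the case's y. 1.57: locked, at its stop, slot along the case's x. Starts at 0 to 0.3. It stays where it is left; turning takes about 0.1 N m (3 to 5 N at a fingertip 30 mm from the axis).
- latch_slot (a point): Middle of the slot's floor, on the latch axis. The latch is a black disc 96 mm across, standing 20 mm above the lid, split right across by one straight slot 38 mm wide, 16 mm deep, open at both ends, with an aluminium floor. Axes turn with it: x along the slot (at 0 to the case's -y side, at 1.57 to its front), z up. A fingertip in the slot off the axis turns it by moving on an arc.
- bell: Loose brass hand bell, 68 mm across, 104 mm tall, standing; origin at the centre of its foot. Leave alone.
- camera: Loose black compact camera, 120 mm wide, 73 mm deep, 89 mm high; origin at the centre of its body's underside. Leave alone.
- casket: Loose brass trinket casket, 80 by 105 mm, 75 mm high; origin at the centre of its underside. Leave alone.

How it is judged:
By the outcome, as a careful person would: the job done as asked, in the order asked, and still so for the second after the job is handed in, with the robot touching nothing.
It also fails if it takes over 38 s, if anything falls off the work surface, if the arm or the gripper's body presses on something with over 40 N, if the wrist force passes 120 N, or if a joint passes its speed limit or range.

### The arm

A 7-joint arm with a two-finger parallel gripper is mounted at the origin on the work surface. World frame = base frame: x ahead of the robot, y to its left, z up, the work surface at z = 0. Lengths are in m, angles in rad, forces in N, time in s.
With the tool pointing down it reaches from about 0.425 to 0.825 m from the base axis. Payload 3.6 kg.
Tool frame: the origin (TCP) lies on the centre line of the jaws, within the pads' length; the fingertips stand 17 mm ahead of it and the grasp point (between the pads) lies 2 mm behind it; z points along the fingers, y is the line along which they close (so a half turn about z gives the same grasp; the last joint's range is limited). The gripper opens to 93 mm and grips with 3 to 60 N. Pads are 15 mm wide; open, the fingers measure 128 mm over their backs; the gripper's body (75 mm by 188 mm) begins 65 mm behind the grasp point.
Start: joints at [-1.375, 0.615, -0.013, 1.423, 0.008, 1.103, -0.04], TCP at [0.143, 0.634, 0.236] pointing down, gripper open.
Joint ranges: [-3.12, 3.12], [-0.3, 2.06], [-1.34, 1.32], [0.26, 2.42], [-1.36, 4.5], [0.01, 1.98], [-2.84, 2.84]. Speed limits (rad/s): [2.79, 2.79, 3.14, 3.14, 3.14, 3.14, 3.14].

### API

Orientations are given as a unit quaternion [w, x, y, z].
In Python, from bench import bot gives the robot as it stands.
- The arm moves only by the shell command python3 -m creep 'ROWS' [FORCE]. ROWS is JSON, a list that holds one entry, the list of rows, each a list of 5 numbers: the shift along the tool's x, y, z in m, then the turn about the tool's z in rad, then the finger opening in m, from 0 to 0.093. In form: [[[x, y, z, spin, fingers], ...]]. A call has 1 to 10 rows; each row shifts and turns the commanded pose from where the row before left it, along the tool's axes as they then stand; what a row does not reach is not made up. A row lasts 1/12 s, in which the tool goes at most 41.7 mm and 7.16 degrees, less where a joint would pass 70% of its speed; a pose out of reach is approached as far as the arm can. A call with a gripper value outside its range is refused whole. The fingers move at their own pace and stop on an object; FORCE is the grip in N (left out, the last holds). Time passes only in rows, so rows that do not move let the fingers close. It gives the time, the measured TCP pose, the force, the opening and the grip force at its end, in the units of the state.
- bot.read_state(): the state, without advancing time (a new reading comes with each control period).
- bot.read_camera(name): name is "scene" or "top" or "wrist"; returns a dict with "pixels" (400x640x3 uint8, red, green, blue), "fx", "fy", "cx", "cy" (pixels), "view" (4x4, takes a point from world to camera coordinates). Camera axes: x right, y down, z forward; pixel columns grow to the right and rows downward; lengths in m; the calibration is good to about 2 mm. A picture is of the moment at which its call begins. There is no depth.
- bot.job_done(): hands the job in; it is judged then, once.
The state is a dict: "clock": time; "joint_pos": joint angles; "joint_velocities": joint speeds; "tau": joint torques, N m; "tool_pos": TCP position; "eef_rot": TCP orientation; "ft_force": force on the tool from outside, world axes, zero at the start; "moment": the same for the moment, N m; "gripper_width": finger opening in m; "grip_force": force on a finger pad.
Only numpy, scipy, OpenCV 4.12 (cv2) and the standard library are available. Lean on these libraries where they do the work, as an engineer would, in place of code of your own. Each camera call takes 0.05 s, during which the arm holds its last target. There are 200 camera calls.

## Working session

There is one attempt and no reset: what is moved stays moved. The work goes in short steps, Python scripts to look and compute and a shell command to move; the robot and the scene stay as the last step left them, time stands still between calls to the robot, and variables do not carry over. Pictures are saved under pics/ and viewed, at most 10 in all, crops included, and the job is handed in when it is done.

```bash
mkdir -p pics; cat > h.py <<'E'
from bench import bot
import numpy as np, cv2
def snap(n,f):
    c=bot.read_camera(n); cv2.imwrite('pics/'+f,c['pixels'][:,:,::-1]); np.savez('pics/'+f+'.npz',**c); return c
def load(f): return np.load('pics/'+f+'.npz')
def back(c,u,v,z):
    V=np.array(c['view']);R,t=V[:3,:3],V[:3,3]; o=-R.T@t
    d=R.T@np.array([(u-c['cx'])/c['fx'],(v-c['cy'])/c['fy'],1]); return o+d*(z-o[2])/d[2]
def proj(c,p):
    V=np.array(c['view']);q=V[:3,:3]@np.array(p)+V[:3,3]; return np.array([c['fx']*q[0]/q[2]+c['cx'],c['fy']*q[1]/q[2]+c['cy']])
E
python3 - <<'E'
from h import *
snap('top','top1.png');snap('scene','scene1.png')
s=bot.read_state();print(s)
E
```

```text
{'clock': 0.1, 'joint_pos': array([-1.37550352,  0.61582689, -0.01260708,  1.42467549,  0.00809356,
        1.10343942, -0.04035803]), 'joint_velocities': array([-2.57558981e-04, -3.59578968e-03, -2.42733223e-05, -3.06041749e-03,
       -1.55073093e-04, -4.10542532e-04,  1.43362448e-03]), 'tau': array([ 1.09331275e-03, -4.60045981e+01,  2.09861929e-01, -1.66245872e+01,
       -6.11708011e-02,  1.70264690e-02,  1.08020686e-04]), 'tool_pos': array([0.14283274, 0.63343797, 0.2346151 ]), 'eef_rot': array([-1.13321358e-04,  1.10621275e-01,  9.93861968e-01, -1.14396616e-03]), 'ft_force': array([ 0.46906644,  0.17524332, -0.54453788]), 'moment': array([-0.05170191,  0.04408137, -0.0391336 ]), 'grip_force': 0.0, 'gripper_width': 0.09301651973873215}
```

View pics/top1.png

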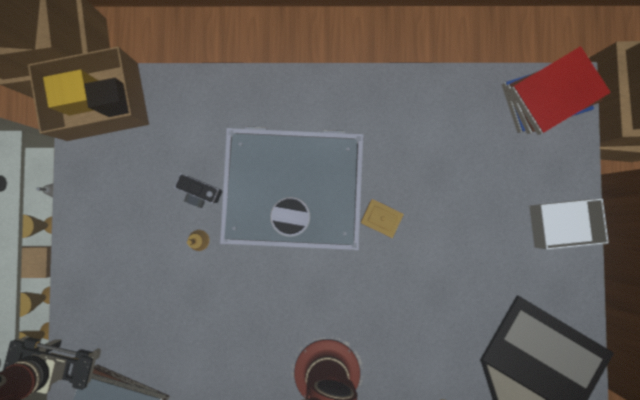

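View pics/scene1.png

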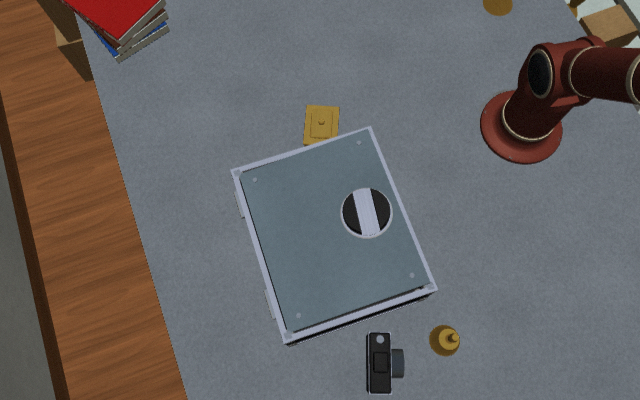

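The top view shows the case (rim corners at about 229,130; 362,134; 357,248; 222,243), with the latch at (290,216). Bell is at (197,240), camera at (199,190), and casket at (383,218). The scene view shows the latch at (366,212) and rim corners at (237,173), (371,128), (436,288) and (286,340). I'll enlarge both to refine these.

```bash
python3 - <<'E'
from h import *
a=cv2.imread('pics/top1.png')[115:260,165:415]; b=cv2.imread('pics/scene1.png')[115:350,225:445]
cv2.imwrite('pics/top1c.png',cv2.resize(a,None,fx=3.2,fy=3.2,interpolation=cv2.INTER_CUBIC))
for f,box,z in(('top1.png',(265,190,316,242),.17),('scene1.png',(335,182,398,244),.17)):
    c=load(f);im=c['pixels'];x0,y0,x1,y1=box
    s=im[y0:y1,x0:x1].astype(int);g=s.mean(2)
    dark=g<70; br=g>165
    n,l,st,ce=cv2.connectedComponentsWithStats(dark.astype(np.uint8))
    print(f,[(st[i,4],ce[i]+[x0,y0]) for i in range(1,n) if st[i,4]>40])
    n,l,st,ce=cv2.connectedComponentsWithStats(br.astype(np.uint8))
    print([(st[i,4],ce[i]+[x0,y0]) for i in range(1,n) if st[i,4]>40])
for f,P in (('top1.png',[(229,130),(362,134),(357,248),(222,243)]),('scene1.png',[(237,173),(371,128),(436,288),(286,340)])):
    c=load(f); print(f,[back(c,u,v,.13).round(3)[:2] for u,v in P])
    print(back(c,*((290,216) if 't' in f[:1] else (366,212)),.175))
E
```

```text
top1.png [(np.int32(187), array([291.56149733, 204.60427807])), (np.int32(183), array([287.40983607, 227.3989071 ]))]
[]
scene1.png [(np.int32(450), array([380.77333333, 207.66888889])), (np.int32(436), array([350.8853211 , 214.45183486]))]
[(np.int32(680), array([366.73235294, 214.84264706]))]
top1.png [array([0.713, 0.276]), array([ 0.7  , -0.097]), array([ 0.383, -0.08 ]), array([0.398, 0.293])]
[0.4721106  0.10206062 0.175     ]
scene1.png [array([ 0.688, -0.086]), array([ 0.378, -0.078]), array([0.398, 0.294]), array([0.711, 0.279])]
[0.47396248 0.10843906 0.175     ]
```

View pics/top1c.png

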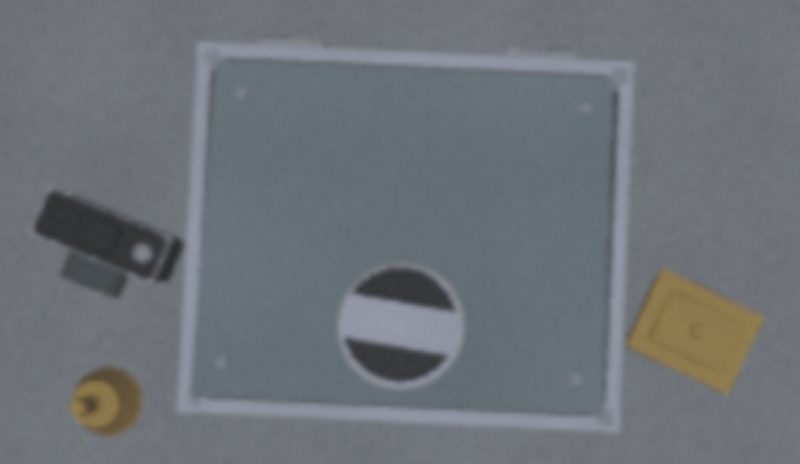

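The crop shows the latch disc at about (400,323), slot tilted a little clockwise (left end higher), with its ends open. The two cameras agree on the case to within about 5 mm: centre (0.546, 0.100), yaw about -0.045, sides about 0.316 x 0.373. Next I'll work out the latch axis and the approach.

```bash
cat >> h.py <<'E'
from scipy.spatial.transform import Rotation as Ro
def togo(target,yaw_y=None):
    "tool-frame shift to target TCP, and spin so that tool y points to yaw_y (world, rad)"
    s=bot.read_state();q=s['eef_rot'];R=Ro.from_quat([q[1],q[2],q[3],q[0]]).as_matrix()
    d=R.T@(np.array(target)-s['tool_pos']); cur=np.arctan2(R[1,1],R[0,1])
    print('t',s['clock'].round(2) if hasattr(s['clock'],'round') else s['clock'],'pos',s['tool_pos'].round(4),'F',s['ft_force'].round(1),'j',s['joint_pos'].round(2))
    print('shift',d.round(4),'ytool',round(cur,3),'spin',None if yaw_y is None else round(cur-yaw_y,3),'tilt',R[:,2].round(3))
E
python3 - <<'E'
from h import *
A=load('top1.png');B=load('scene1.png')
ta=[(291.56,204.60),(287.41,227.40)];tb=[(380.77,207.67),(350.89,214.45)]
def tri(a,b):
    M=lambda c:np.array([[c['fx'],0,c['cx']],[0,c['fy'],c['cy']],[0,0,1]])@np.array(c['view'])[:3]
    X=cv2.triangulatePoints(M(A),M(B),np.array(a,float),np.array(b,float)).ravel();return X[:3]/X[3]
print('tri mid',tri(np.mean(ta,0),np.mean(tb,0)))
for c,t in((A,ta),(B,tb)):
    p,q=[back(c,*u,.173) for u in t]; print(((p+q)/2).round(4),'perp yaw',np.arctan2((p-q)[1],(p-q)[0]),np.arctan2((q-p)[1],(q-p)[0]))
togo([.476,.131,.2346],np.pi/2-.18)
E
```

```text
tri mid [0.47186689 0.10413442 0.16611735]
[0.4721 0.1036 0.173 ] perp yaw -0.18017761540751565 2.9614150381822775
[0.473 0.106 0.173] perp yaw 2.9973535754988903 -0.14423907809090292
t 0.1 pos [0.1428 0.6334 0.2346] F [ 0.5  0.2 -0.5] j [-1.38  0.62 -0.01  1.42  0.01  1.1  -0.04]
shift [-0.4355 -0.4169  0.001 ] ytool 1.349 spin -0.042 tilt [-0.    -0.002 -1.   ]
```

```bash
python3 -m creep '[[[-0.01,-0.01,0,-0.042,0],[-0.02,-0.019,0,0,0],[-0.022,-0.021,0,0,0],[-0.022,-0.021,0,0,0],[-0.022,-0.021,0,0,0],[-0.022,-0.021,0,0,0],[-0.022,-0.021,0,0,0],[-0.022,-0.021,0,0,0],[-0.022,-0.021,0,0,0],[-0.022,-0.021,0,0,0]]]' 20
python3 -m creep '[[[-0.022,-0.021,0,0,0],[-0.022,-0.021,0,0,0],[-0.022,-0.021,0,0,0],[-0.022,-0.021,0,0,0],[-0.022,-0.021,0,0,0],[-0.022,-0.021,0,0,0],[-0.022,-0.021,0,0,0],[-0.022,-0.021,0,0,0],[-0.015,-0.015,0,0,0],[0,0,0,0,0]]]'
python3 - <<'E'
from h import *
togo([.476,.131,.2],np.pi/2-.17)
E
```

```text
clock: 0.93
tool_pos: [0.3104, 0.4015, 0.2354]
eef_rot: [-0.0, 0.09, 0.996, -0.0]
ft_force: [0.9, 0.7, 0.2]
gripper_width: 0.0311
grip_force: 0.0
clock: 1.77
tool_pos: [0.4679, 0.1832, 0.2354]
eef_rot: [0.001, 0.094, 0.996, -0.002]
ft_force: [0.3, -0.7, -0.6]
gripper_width: 0.0003
grip_force: 0.0
t 1.7667 pos [0.4679 0.1832 0.2354] F [ 0.3 -0.7 -0.6] j [-0.46  0.39  0.06  1.84 -0.02  0.91  0.99]
shift [-0.0177 -0.0497  0.0356] ytool 1.382 spin -0.019 tilt [ 0.001 -0.004 -1.   ]
```

```bash
python3 -m creep '[[[-0.004,-0.01,0,-0.019,0],[-0.004,-0.01,0,0,0],[-0.004,-0.01,0,0,0],[-0.004,-0.01,0,0,0],[-0.002,-0.01,0.01,0,0],[0,0,0.015,0,0],[0,0,0.01,0,0],[0,0,0,0,0],[0,0,0,0,0]]]'
python3 - <<'E'
from h import *
togo([.476,.131,.2],np.pi/2-.17)
a=snap('top','top2.png')['pixels'][160:260,225:345,::-1];b=snap('scene','scene2.png')['pixels'][150:270,300:440,::-1];snap('wrist','wrist2.png')
f=lambda i,w:cv2.resize(i,(400,w),interpolation=cv2.INTER_CUBIC)
w=cv2.imread('pics/wrist2.png')
o=np.zeros((600,800,3),np.uint8);o[:333,:400]=f(a,333);o[:343,400:]=f(b,343);o[345:595,:400]=f(w,250);cv2.imwrite('pics/m2.png',o)
E
```

```text
clock: 2.52
tool_pos: [0.4744, 0.1364, 0.2004]
eef_rot: [-0.001, 0.08, 0.997, -0.0]
ft_force: [0.4, -0.7, 0.5]
gripper_width: 0.0004
grip_force: 0.0
t 2.5167 pos [0.4744 0.1364 0.2004] F [ 0.4 -0.7  0.5] j [-0.36  0.42  0.05  1.91 -0.03  0.81  1.12]
shift [-0.0024 -0.005   0.0004] ytool 1.41 spin 0.009 tilt [-0.001 -0.    -1.   ]
```

View pics/m2.png

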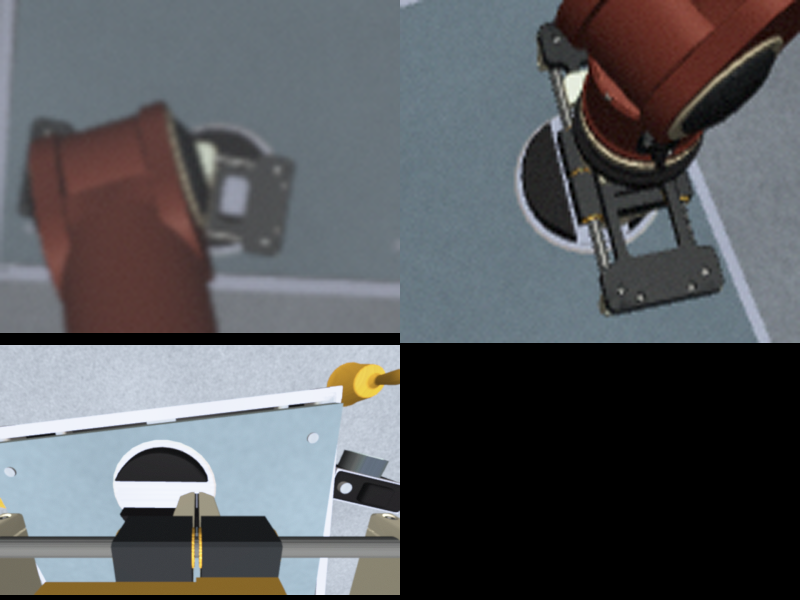

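The mosaic shows the closed fingertips (wrist pane, 200,495) just above the slot's left end. They're parallel to it and about 32 mm off the disc centre (165,487). I'll lower into the slot.

```bash
python3 -m creep '[[[-0.002,-0.004,0.004,0,0],[0,0,0.008,0,0],[0,0,0.008,0,0],[0,0,0.004,0,0],[0,0,0.004,0,0],[0,0,0,0,0]]]'
python3 - <<'E'
from h import *
togo([.475,.131,.145],np.pi/2-.17)
E
```

```text
clock: 3.17
tool_pos: [0.4754, 0.1322, 0.1715]
eef_rot: [-0.001, 0.08, 0.997, -0.0]
ft_force: [0.8, -0.2, -0.5]
gripper_width: 0.0003
grip_force: 0.0
t 3.1667 pos [0.4754 0.1322 0.1715] F [ 0.8 -0.2 -0.5] j [-0.35  0.46  0.05  1.95 -0.03  0.74  1.13]
shift [ 0.0001 -0.0012  0.0265] ytool 1.41 spin 0.009 tilt [-0.002 -0.001 -1.   ]
```

```bash
python3 -m creep '[[[0,0,0.004,0,0],[0,0,0.004,0,0],[0,0,0,0,0]]]'
python3 -m creep '[[[0,0,0.004,0,0],[0,0,0.004,0,0],[0,0,0.004,0,0],[0,0,0,0,0],[0,0,0,0,0]]]'
python3 -m creep '[[[0,0,0.003,0,0],[0,0,0.003,0,0],[0,0,0,0,0],[0,0,0,0,0]]]'
```

```text
clock: 3.42
tool_pos: [0.4757, 0.1324, 0.1641]
eef_rot: [-0.0, 0.08, 0.997, -0.0]
ft_force: [-0.9, -0.4, 1.0]
gripper_width: 0.0006
grip_force: 0.8
clock: 3.83
tool_pos: [0.4756, 0.1325, 0.1525]
eef_rot: [-0.001, 0.08, 0.997, -0.0]
ft_force: [-3.0, 0.9, 3.3]
gripper_width: 0.0004
grip_force: 1.8
clock: 4.17
tool_pos: [0.4757, 0.1324, 0.1466]
eef_rot: [-0.0, 0.08, 0.997, -0.0]
ft_force: [-3.2, 0.0, 4.9]
gripper_width: 0.0002
grip_force: 2.4
```

```bash
python3 -m creep '[[[0,0,0.002,0,0],[0,0,0,0,0],[0,0,0,0,0]]]'
python3 -m creep '[[[0,0,0.002,0,0],[0,0,0,0,0],[0,0,0,0,0]]]'
python3 - <<'E'
from h import *
togo([.475,.131,.145],np.pi/2-.17)
E
```

```text
clock: 4.42
tool_pos: [0.4763, 0.1323, 0.1457]
eef_rot: [0.0, 0.08, 0.997, 0.0]
ft_force: [-4.6, 0.3, 10.1]
gripper_width: 0.0002
grip_force: 5.2
clock: 4.67
tool_pos: [0.477, 0.1321, 0.1455]
eef_rot: [0.001, 0.081, 0.997, 0.0]
ft_force: [-6.1, -1.6, 21.1]
gripper_width: 0.0005
grip_force: 10.8
t 4.6667 pos [0.477  0.1321 0.1455] F [-6.1 -1.6 21.1] j [-0.35  0.5   0.05  1.98 -0.04  0.67  1.13]
shift [ 0.0018 -0.0015  0.0004] ytool 1.409 spin 0.008 tilt [ 0.003  0.001 -1.   ]
```

The lid is on its stop (21 N, tip at z 0.1285 as expected). I'll ease the press a little, slide to the leading wall, then turn on the arc.

```bash
python3 -m creep '[[[-0.002,0,-0.001,0,0],[-0.002,0,0,0,0],[-0.002,0,0,0,0],[0,0,0,0,0]]]'
python3 -m creep '[[[-0.002,0,0,0,0],[-0.002,0,0,0,0],[0,0,0,0,0]]]'
python3 - <<'E'
from h import *
togo([.4687,.104,.145],np.pi/2-.17)
E
```

```text
clock: 5.0
tool_pos: [0.4823, 0.1306, 0.1457]
eef_rot: [0.0, 0.081, 0.997, -0.0]
ft_force: [-5.8, -1.8, 18.7]
gripper_width: 0.0005
grip_force: 8.9
clock: 5.25
tool_pos: [0.4855, 0.1295, 0.1457]
eef_rot: [-0.0, 0.081, 0.997, -0.001]
ft_force: [-8.1, -2.5, 20.2]
gripper_width: 0.0004
grip_force: 9.7
t 5.25 pos [0.4855 0.1295 0.1457] F [-8.1 -2.5 20.2] j [-0.34  0.51  0.05  1.95 -0.04  0.68  1.14]
shift [ 0.0125 -0.0278  0.0007] ytool 1.409 spin 0.008 tilt [-0.001 -0.001 -1.   ]
```

```bash
python3 -m creep '[[[-0.002,0,-0.001,0,0],[-0.0027,-0.0014,0,0.1,0],[-0.0027,-0.0014,0,0.1,0],[-0.0027,-0.0014,0,0.1,0],[0,0,0,0,0]]]'
python3 - <<'E'
from h import *
togo([.4687,.104,.145],np.pi/2-.17)
E
```

```text
clock: 5.67
tool_pos: [0.4936, 0.1233, 0.146]
eef_rot: [-0.001, 0.231, 0.973, -0.001]
ft_force: [-7.2, -0.8, 15.6]
gripper_width: 0.0004
grip_force: 7.7
t 5.6667 pos [0.4936 0.1233 0.146 ] F [-7.2 -0.8 15.6] j [-0.38  0.52  0.14  1.94 -0.11  0.7   0.93]
shift [ 0.0136 -0.0284  0.0011] ytool 1.106 spin -0.295 tilt [-0.002 -0.001 -1.   ]
```

```bash
python3 -m creep '[[[-0.0028,-0.0015,0,0.1,0],[-0.0028,-0.0015,0,0.1,0],[-0.0028,-0.0015,-0.0003,0.1,0],[-0.0028,-0.0015,0,0.1,0],[0,0,0,0,0]]]'
python3 - <<'E'
from h import *
togo([.4687,.104,.145],-.045)
E
```

```text
clock: 6.08
tool_pos: [0.4996, 0.1133, 0.1462]
eef_rot: [-0.001, 0.419, 0.908, 0.0]
ft_force: [-6.3, 1.9, 13.2]
gripper_width: 0.0005
grip_force: 6.7
t 6.0833 pos [0.4996 0.1133 0.1462] F [-6.3  1.9 13.2] j [-0.44  0.53  0.25  1.93 -0.2   0.71  0.64]
shift [ 0.013  -0.0295  0.0012] ytool 0.707 spin 0.752 tilt [-0.002  0.001 -1.   ]
```

```bash
python3 -m creep '[[[-0.0028,-0.0018,0,0.1,0],[-0.0028,-0.0018,0,0.1,0],[-0.0028,-0.0018,-0.0003,0.1,0],[-0.0028,-0.0018,0,0.1,0],[0,0,0,0,0]]]'
python3 - <<'E'
from h import *
togo([.4687,.104,.145],-.045)
E
```

```text
clock: 6.5
tool_pos: [0.5013, 0.1011, 0.1464]
eef_rot: [0.001, 0.591, 0.807, 0.002]
ft_force: [-2.4, 1.7, 8.5]
gripper_width: 0.0007
grip_force: 4.1
t 6.5 pos [0.5013 0.1011 0.1464] F [-2.4  1.7  8.5] j [-0.49  0.54  0.37  1.94 -0.29  0.71  0.36]
shift [ 0.0126 -0.0302  0.0013] ytool 0.307 spin 0.352 tilt [ 0.003  0.002 -1.   ]
```

```bash
python3 -m creep '[[[-0.0028,-0.0018,0.001,0.1,0],[-0.0028,-0.0018,0.0005,0.1,0],[-0.0028,-0.0018,0,0.1,0],[-0.0016,-0.0009,0,0.05,0],[0,0,0,0,0]]]'
python3 - <<'E'
from h import *
togo([.4687,.104,.145],-.045)
E
```

```text
clock: 6.92
tool_pos: [0.5006, 0.0924, 0.1463]
eef_rot: [0.002, 0.721, 0.693, 0.006]
ft_force: [0.9, 5.4, 11.1]
gripper_width: 0.0002
grip_force: 5.4
t 6.9167 pos [0.5006 0.0924 0.1463] F [ 0.9  5.4 11.1] j [-0.54  0.55  0.47  1.95 -0.37  0.71  0.12]
shift [ 0.0104 -0.0323  0.001 ] ytool -0.039 spin 0.006 tilt [ 0.011  0.005 -1.   ]
```

```bash
python3 -m creep '[[[-0.002,-0.001,0,0.02,0],[0,0,0,0,0]]]'
python3 -m creep '[[[-0.002,0,0,0,0],[0,0,0,0,0]]]'
python3 -m creep '[[[-0.002,0,0,0,0],[0,0,0,0,0],[0,0,0,0,0]]]'
python3 - <<'E'
from h import *
togo([.4687,.104,.145],-.045)
E
```

```text
clock: 7.08
tool_pos: [0.5004, 0.0917, 0.1463]
eef_rot: [0.002, 0.727, 0.687, 0.007]
ft_force: [3.0, 8.1, 8.5]
gripper_width: 0.0003
grip_force: 8.7
clock: 7.25
tool_pos: [0.5004, 0.0916, 0.1463]
eef_rot: [0.001, 0.726, 0.687, 0.008]
ft_force: [3.1, 10.6, 9.2]
gripper_width: 0.0004
grip_force: 9.8
clock: 7.5
tool_pos: [0.5004, 0.0915, 0.1463]
eef_rot: [0.0, 0.726, 0.688, 0.009]
ft_force: [2.2, 14.5, 8.9]
gripper_width: 0.0006
grip_force: 11.0
t 7.5 pos [0.5004 0.0915 0.1463] F [ 2.2 14.5  8.9] j [-0.53  0.55  0.47  1.96 -0.38  0.71  0.11]
shift [ 0.0108 -0.0323  0.001 ] ytool -0.053 spin -0.008 tilt [ 0.013  0.011 -1.   ]
```

The latch is hard against its stop: the force rises while the tip stays still, and the slot lies along the case's x. I'll ease up while still leaning on the stop, then centre and leave.

```bash
python3 -m creep '[[[0.003,0,-0.002,0,0],[0,0,-0.003,0,0],[0,0,-0.003,0,0],[0,0,-0.003,0,0],[0,0,0,0,0],[0,0,0,0,0]]]'
python3 -m creep '[[[0.004,0,-0.001,0,0],[0.004,0,0,0,0],[0.003,0,0,0,0],[0,0,0,0,0]]]'
python3 - <<'E'
from h import *
togo([.4687,.104,.145],-.045)
E
```

```text
clock: 8.0
tool_pos: [0.4976, 0.0918, 0.155]
eef_rot: [-0.0, 0.726, 0.687, 0.005]
ft_force: [2.8, 10.3, -0.3]
gripper_width: 0.0005
grip_force: 4.9
clock: 8.33
tool_pos: [0.4955, 0.0969, 0.1555]
eef_rot: [0.0, 0.728, 0.686, -0.0]
ft_force: [0.2, 0.9, 0.8]
gripper_width: 0.0004
grip_force: 0.0
t 8.3333 pos [0.4955 0.0969 0.1555] F [0.2 0.9 0.8] j [-0.57  0.54  0.49  1.95 -0.36  0.74  0.07]
shift [ 0.0055 -0.0272  0.0105] ytool -0.06 spin -0.015 tilt [ 0.    -0.001 -1.   ]
```

```bash
python3 -m creep '[[[0,0,-0.004,0,0],[0,0,-0.008,0,0],[0,0,-0.015,0,0],[0,0,-0.02,0,0],[0,0,-0.02,0,0],[0,0,-0.02,0,0],[0.015,0,-0.01,0,0],[0.025,0,0,0,0],[0.025,0,0,0,0],[0.025,0,0,0,0]]]'
python3 -m creep '[[[0.025,0,0,0,0],[0.025,0,0,0,0],[0.025,0,0,0,0],[0.025,0,0,0,0],[0.025,0,0,0,0],[0.025,0,0,0,0],[0.025,0,0,0,0],[0.025,0,0,0,0],[0,0,0,0,0],[0,0,0,0,0]]]'
python3 - <<'E'
from h import *
a=snap('top','top3.png')['pixels'][115:260,165:415,::-1];b=snap('scene','scene3.png')['pixels'][:,200:500,::-1]
o=np.zeros((600,800,3),np.uint8);o[:232,:400]=cv2.resize(a,(400,232),interpolation=cv2.INTER_CUBIC);o[:533,400:]=cv2.resize(b,(400,533));cv2.imwrite('pics/m3.png',o)
A=load('top3.png');d=A['pixels'].astype(int).mean(2)[190:242,265:316]<70
n,l,st,ce=cv2.connectedComponentsWithStats(d.astype(np.uint8))
P=[ce[i]+[265,190] for i in range(1,n) if st[i,4]>100]; W=[back(A,*p,.15) for p in P];print(P,W)
e=W[0]-W[1];print('line yaw',np.arctan2(e[1],e[0]))
E
```

```text
clock: 9.17
tool_pos: [0.501, 0.1869, 0.2541]
eef_rot: [0.0, 0.729, 0.685, 0.001]
ft_force: [0.4, -0.6, 0.5]
gripper_width: 0.0005
grip_force: 0.0
clock: 10.0
tool_pos: [0.5122, 0.3874, 0.2527]
eef_rot: [0.0, 0.727, 0.687, -0.0]
ft_force: [0.8, 0.3, -0.3]
gripper_width: 0.0004
grip_force: 0.0
[array([278.50326797, 216.14379085]), array([301.46031746, 216.74603175])] [array([0.47166517, 0.13502097, 0.15      ]), array([0.46985402, 0.07241719, 0.15      ])]
line yaw 1.5418739662265413
```

View pics/m3.png

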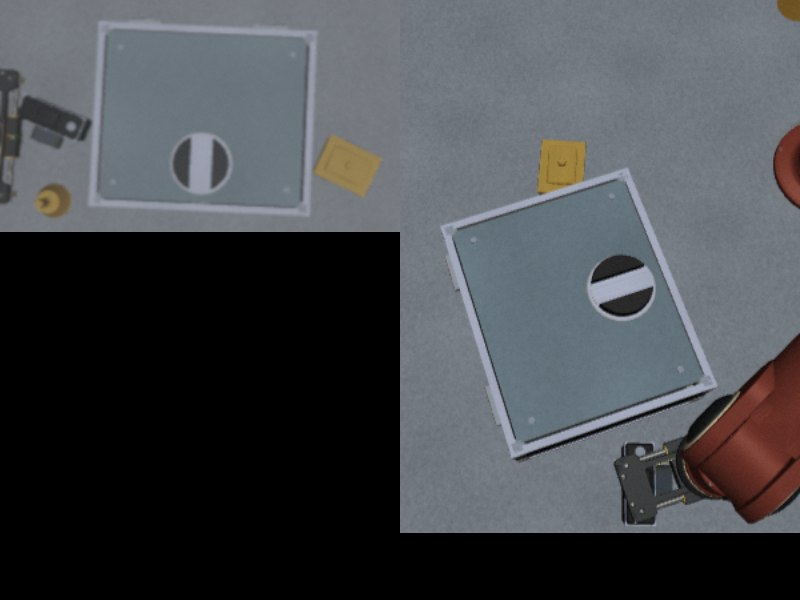

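The mosaic shows the slot (about 200,163 in the top pane) lying along the case's x, within about 0.01 rad of the case sides. The lid is flush all round, the bell, camera and casket haven't moved, and the gripper is clear at z 0.25. Handing in.

```bash
python3 -c "
from bench import bot
print(bot.job_done())"
```

```text
the job is handed in; nothing more can be done
None
```

The lid is pressed down and the latch is turned clockwise to its stop. The lid stayed flush after I let go, the bell, camera and casket look unmoved, and the job was handed in at about 10 s.

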